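# Change a rack power unit over from mains to generator

## Robot

A 6-joint arm with a two-finger parallel gripper is mounted at the origin on the work surface. World frame = base frame: x ahead of the robot, y to its left, z up, the work surface at z = 0. Lengths are in m, angles in degrees, forces in N, time in s.
With the tool pointing down it reaches from about 0.25 to 0.725 m from the base axis. Payload 9.7 kg.
Tool frame: the origin (TCP) lies on the centre line of the jaws, within the pads' length; the fingertips stand 19 mm ahead of it and the grasp point (between the pads) is the TCP; z points along the fingers, y is the direction in which the jaws open and shut (so a half turn about z gives the same grasp; the last joint's range is limited). The gripper opens to 85 mm and grips with 20 to 120 N. Pads are 22 mm wide; open, the fingers measure 114 mm over their backs; the gripper's body (76 mm by 85 mm) begins 54 mm behind the grasp point. The pads swing forward as they close: fully open they stand 13 mm farther back than shut.
Start: joints at [69.385, 4.979, 10.078, 95.1, 0, 90], TCP at [0.194, 0.515, 0.25] pointing down, gripper open.
Joint ranges: [-179.16, 179.16], [-48.56, 103.87], [-65.8, 70.77], [-126.05, 130.52], [-82.76, 87.17], [-180, 180]. Speed limits (degrees/s): [127.2, 127.2, 147.25, 180, 180, 180].

## Interface

Orientations are given as [roll, pitch, yaw] about the fixed x, y, z axes, in that order (R = Rz(yaw) Ry(pitch) Rx(roll)).
In Python, from workcell import bot gives the robot as it stands.
- The arm moves only by the tool servo_tool, never from a script. Its argument "motion" is a list that holds one entry, the list of rows, each a list of 6 numbers: the shift along the tool's x, y, z in mm, then the turn, a rotation vector about the tool's x, y, z in rad. A call has 1 to 5 rows; each row shifts and turns the commanded pose from where the row before left it, along the tool's axes as they then stand; what a row does not reach is not made up. A row lasts 1/10 s, in which the tool goes at most 50 mm and 8.59 degrees, less where a joint would pass 70% of its speed; a pose out of reach is approached as far as the arm can. A call is refused whole if a number of a shift passes 50 or a number of a turn 0.15, either way. A call with a gripper value outside its range is refused whole. "gripper" is the finger opening in mm, from 0 to 85.4, set as the call begins (left out, the last holds). The fingers move at their own pace and stop on an object; "newtons" is the grip in N (left out, the last holds). Time passes only in rows, so rows that do not move let the fingers close. It gives the time, the measured TCP pose, the force and the opening at its end, in the units of the state.
- bot.get_obs(): the state, without advancing time (a new reading comes with each control period).
- bot.camera(name): name is "scene" or "top" or "wrist"; returns a dict with "color" (384x512x3 uint8, red, green, blue), "fx", "fy", "cx", "cy" (pixels), "R" (3x3) and "t" (3): a world point X has camera coordinates R X + t. Camera axes: x right, y down, z forward; pixel columns grow to the right and rows downward; lengths in m; the calibration is good to about 2 mm. A picture is of the moment at which its call begins. There is no depth.
- bot.job_done(): hands the job in, once; it reports no verdict.
Trained networks look in a picture, given as the dict that the camera call returned (one of the last four; its "shot" number tells which), for a name from the list of things; names that differ only in an ending like _2 or _b are one class to them, and where a whole thing is asked for, a point or a joint stands for the part that bears it (a point fixed in the world has none). Each returns a list of dicts, best first, with "confidence" (0 to 1); they miss things now and then, are a little off and sometimes report something else, mostly with a low value. They report only what shows in the picture. A call takes as long as a camera call.
- bot.look_for(picture, label): "rect" ([left, top, width, height] in pixels, round what is visible of it).
The state is a dict: "time": time; "q": joint angles; "qd": joint speeds; "joint_efforts": joint torques, N m; "ee_pos": TCP position; "tcp_rot": TCP orientation; "wrist_force": force on the tool from outside, world axes, zero at the start; "torque": the same for the moment, N m; "opening": finger opening in m.
Only numpy, scipy, OpenCV 4.12 (cv2) and the standard library are available. Lean on these libraries where they do the work, as an engineer would, in place of code of your own. Each camera call takes 0.05 s, during which the arm holds its last target.

## Task

On the rack power unit lying on the bench, change the supply over from mains to generator by pushing with your fingertips: flip the mains breaker (black handle at the blue plate) off towards its plate, push the red interlock bar by its tab fully across to the mains side, then flip the generator breaker (black handle at the yellow plate) fully on, away from its plate. Leave the small outgoing breakers switched on, and do not lift or shove the unit or disturb the other things on and around it.

Things in the scene. Friction and masses are not known exactly. Their poses are not given: they have to be found in the camera images.
- unit: Grey steel 19-inch rack power unit, 482 (y) x 177 (x) x 93 mm high, about 6 kg, lying loose on its back, light grey front plate up. Origin: centre of its underside; the plate's face is at z = 93 mm. Own axes: x across the plate to its top edge (away from the robot, within 0.45 rad), y along the plate to the left, z up. Carrying handles 41 mm above the face run along x at y = +-212 mm.
- mains_plate (a point): Middle of the blue plate (14 x 70 mm) below the mains breaker, on the unit's face, at unit x = -44, y = 120 mm. The breaker shows above it as a dark nose 62 (x) x 76 (y) mm, 3 mm proud of the face, centred at x = 0, y = 120 mm.
- generator_plate (a point): The same for the generator breaker: yellow plate at unit x = -44, y = 0; dark nose centred at x = 0, y = 0.
- lamp_row (a point): Foot of the blue pilot lamp above the mains breaker (29 mm across, 13 mm above the face), unit x = 70, y = 120 mm; the yellow lamp stands likewise above the generator breaker at y = 0.
- mains (a joint): Handle of the mains breaker: black toggle 20 mm wide (y), 9 mm thick, hinged about unit y 10 mm below the face, its end 42 mm from the hinge. Rad: 0 = off (leans 0.385 rad to unit -x, to its plate), 0.385 = upright, 0.77 = on (leans to +x). An over-centre spring (about 6 N at the end to start it, less towards upright) snaps it to the side it is pushed to past upright. Starts on.
- mains_tip (a point): Middle of the end of the mains handle; moves with it: 16 mm to unit -x (off) or +x (on) of the breaker's centre, 29 mm above the unit's face.
- generator (a joint): Handle of the generator breaker (yellow plate), same make, size, values and spring as the mains handle: 0 = off, 0.77 = on. Starts off.
- generator_tip (a point): Middle of the end of the generator handle; moves with it like the mains one.
- interlock (a joint): Red steel interlock bar that slides along unit y. Value in m: 0 = generator side (right), 0.032 = fully at the mains side (left), both hard stops; starts at 0 to 0.002. Some 2.5 N of friction, stays where left. A tongue of it before a handle keeps that breaker from going on, and a handle that is on keeps the bar from sliding across it: only one breaker can be on.
- interlock_tab (a point): Middle of the top edge of the bar's bent-up red finger tab, 24 (unit x) x 4 mm (unit y), top 34 mm above the unit's face, at unit x = 36 mm, y = 44 mm + joint value. The bar itself is 112 mm long (tab in its middle), at x = 24 to 50 mm, 4 to 8 mm above the face, with a 20 mm wide tongue at each end reaching to x = 0 at that height.
- guide_bolt (a point): Foot of one of the bar's two guide bolts, on the unit's face at unit x = 43, y = 90 mm (the other at y = 30 mm); heads 11 mm across, 12 mm above the face.
- feed1_tip (a point): Middle of the top of the blue toggle of the first outgoing breaker: three small white breakers 36 mm apart to the right of the generator breaker (unit y = -95, -131, -167 mm), their toggles 27 mm wide, reaching 23 mm above the plate's face. On = leaning towards +x of the unit; all are on and stay on.
- feed2_tip (a point): The same point on outgoing breaker 2.
- feed3_tip (a point): The same point on outgoing breaker 3.
- feed1 (a joint): Toggle of outgoing breaker 1, rad: 1.0 = on (as it starts), 0 = off, snaps over at 0.5.
- feed2 (a joint): Toggle of outgoing breaker 2, rad: 1.0 = on (as it starts), 0 = off, snaps over at 0.5.
- feed3 (a joint): Toggle of outgoing breaker 3, rad: 1.0 = on (as it starts), 0 = off, snaps over at 0.5.
- screwdriver: Screwdriver with an orange handle, 140 mm long, 26 mm thick, lying loose on the lower right of the plate along the unit's y. Origin: underside, middle.
- tape: Small green roll of tape, 44 mm across, 19 mm high, loose on the lower left of the plate. Origin: centre of its underside.
- power_meter: Handheld optical power meter, yellow and black, 165 x 85 x 36 mm, flat on the bench before the unit. Origin: centre of its underside.
- bottle: Blue plastic bottle, 52 mm across, 130 mm high, standing beyond the unit. Origin: centre of its underside.
- torch: Dark metal pocket torch, 34 mm across, 112 mm high, standing on its head beyond the unit. Origin: centre of its underside.
- mug: White mug, 82 mm across, 95 mm high, with a side handle, standing beyond the unit. Origin: centre of its underside.

How it is judged (in metres and radians):
On the way, in this order (a step that is already met when the one before it is completed fails the run):
1. the mains breaker has snapped off (value of joint mains below 0.06 rad), for 0.1 s.
2. the interlock bar is fully across on the mains side (value of joint interlock above 0.029 m and value of joint mains below 0.1 rad), for 0.1 s.
3. the generator breaker has snapped on (value of joint generator above 0.71 rad and value of joint interlock above 0.029 m), for 0.1 s.
At the end, for the whole second after the job is handed in: Mains handle within 0.06 rad of its off stop, interlock bar within 3 mm of its mains-side stop, generator handle within 0.06 rad of its on stop, the three outgoing breakers still on, the unit at rest within 15 mm of where it started and every other thing within 20 mm of where it started (all of step 3 and value of joint mains below 0.06 rad and value of joint each of feed1, feed2, feed3 above 0.9 rad and distance of unit from where it was at the start of the episode below 0.015 m and linear speed of unit below 0.01 m/s and distance of each of screwdriver, tape, power_meter, bottle, torch, mug from where it was at the start of the episode below 0.02 m); the robot touches nothing.
It fails at once if an outgoing breaker is switched off (value of joint any of feed1, feed2, feed3 below 0.5 rad).
It fails at once if the unit is lifted or shoved (more than 15 mm) (distance of unit from where it was at the start of the episode above 0.015 m or angle between unit's own z axis and vertical above 0.06 rad).
It fails at once if another thing on or around the unit is lifted, knocked over or moved (more than 20 mm) (distance of any of screwdriver, tape, power_meter, bottle, torch, mug from where it was at the start of the episode above 0.02 m or angle between any of bottle, torch, mug's own z axis and vertical above 0.5 rad).
It also fails if it takes over 43 s, if anything falls off the work surface, if the arm or the gripper's body presses on something with over 40 N, if the wrist force passes 120 N, or if a joint passes its speed limit or range.

## Working session

There is one attempt and no reset: what is moved stays moved. The work goes in short steps, Python scripts to look and compute and a tool call to move; the robot and the scene stay as the last step left them, time stands still between calls to the robot, and variables do not carry over. Pictures are saved under pics/ and viewed, and the job is handed in when it is done.

Besides the shell and the picture viewer there is one more tool, called after ">>>" as name(argument=value, ...), one argument or row to a line, values as JSON. servo_tool: Moves the arm, as the interface text tells. Its arguments: {"type":"object","properties":{"motion":{"type":"array","items":{"type":"array","items":{"type":"array","items":{"type":"number"}}}},"gripper":{"type":"number"},"newtons":{"type":"number"}},"required":["motion"]}

```bash
mkdir -p pics; ls
python3 - <<'E'
from workcell import bot
import cv2,pickle
o=bot.get_obs();print(o)
for n in ["scene","top","wrist"]:
    p=bot.camera(n); pickle.dump(p,open(f'pics/{n}0.pkl','wb'))
    cv2.imwrite(f'pics/{n}0.png',p['color'][:,:,::-1])
    print(n,p['fx'],p['cx'],p['R'],p['t'])
    for l in ["unit","mains_plate","generator_plate","lamp_row","mains_tip","generator_tip","interlock_tab","guide_bolt","feed1_tip","feed3_tip"]:
        print(l,[([round(x) for x in d['rect']],round(d['confidence'],2)) for d in bot.look_for(p,l)[:3]])
E
```

```text
pics
{'time': 0.0, 'q': array([ 6.93855866e+01,  5.01252414e+00,  1.00323707e+01,  9.50992110e+01,
       -1.48748853e-03,  9.00017444e+01]), 'qd': array([-0.0189301 ,  0.02124836, -0.04709363,  0.02602732,  0.02125142,
        0.06055432]), 'joint_efforts': array([-7.31057889e-05, -5.20387101e+01,  4.64802790e+01,  1.65054901e-02,
       -2.75872189e-06,  7.20417773e-06]), 'ee_pos': array([0.19357445, 0.51458376, 0.24955073]), 'tcp_rot': array([-1.79920636e+02,  1.48990343e-03,  1.59383844e+02]), 'wrist_force': array([ 0.00826331,  0.79253947, -0.37690757]), 'torque': array([-0.01833528,  0.01259675, -0.00703683]), 'opening': 0.08570565152318708}
scene 413.6810662280571 259.97758944851967 [[ 7.67370464e-01  6.41203887e-01  3.83364224e-04]
 [ 5.26574148e-01 -6.29844210e-01 -5.70978053e-01]
 [-3.65871887e-01  4.38353563e-01 -8.20965234e-01]] [-0.47209742 -0.25739894  1.09254906]
unit [([42, 134, 276, 182], 0.94)]
mains_plate [([41, 136, 271, 185], 0.61), ([240, 142, 22, 17], 0.19)]
generator_plate [([120, 135, 82, 55], 0.44)]
lamp_row [([39, 134, 275, 186], 0.96), ([176, 188, 65, 46],
[... 777 characters left out ...]
42, 9, 8], 0.38), ([199, 141, 240, 161], 0.24)]
generator_tip [([314, 217, 12, 10], 0.49)]
interlock_tab [([281, 182, 52, 41], 0.96), ([200, 146, 240, 160], 0.28)]
guide_bolt [([198, 142, 241, 161], 0.95)]
feed1_tip [([201, 143, 235, 162], 0.27), ([373, 241, 13, 12], 0.23)]
feed3_tip [([387, 247, 16, 8], 0.53)]
wrist 264.4763849823732 252.68784332578832 [[ 0.35166113  0.93612629 -0.00141948]
 [ 0.88840798 -0.33325676  0.31570744]
 [ 0.29506899 -0.11228311 -0.94885552]] [-0.54861876 -0.04165484  0.38126342]
unit [([0, 332, 22, 26], 0.73)]
mains_plate []
generator_plate []
lamp_row [([0, 332, 20, 24], 0.18)]
mains_tip []
generator_tip []
interlock_tab []
guide_bolt []
feed1_tip []
feed3_tip []
```

Run:
```python
import cv2
a=cv2.imread('pics/top0.png')[120:330,180:460]
cv2.imwrite('pics/top0z.png',cv2.resize(a,(784,588),interpolation=cv2.INTER_CUBIC))
a=cv2.imread('pics/scene0.png')[110:340,30:330]
cv2.imwrite('pics/scene0z.png',cv2.resize(a,(780,598),interpolation=cv2.INTER_CUBIC))
```

```text
(no output)
```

View pics/top0z.png

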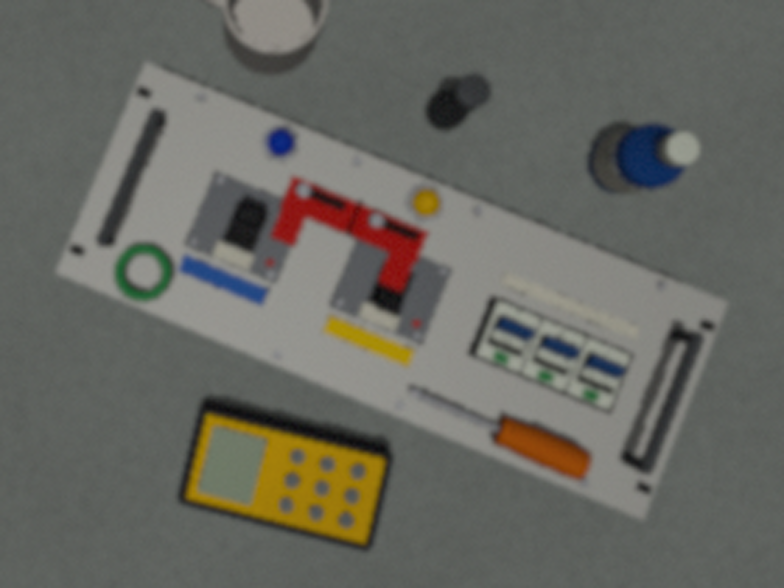

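View pics/scene0z.png

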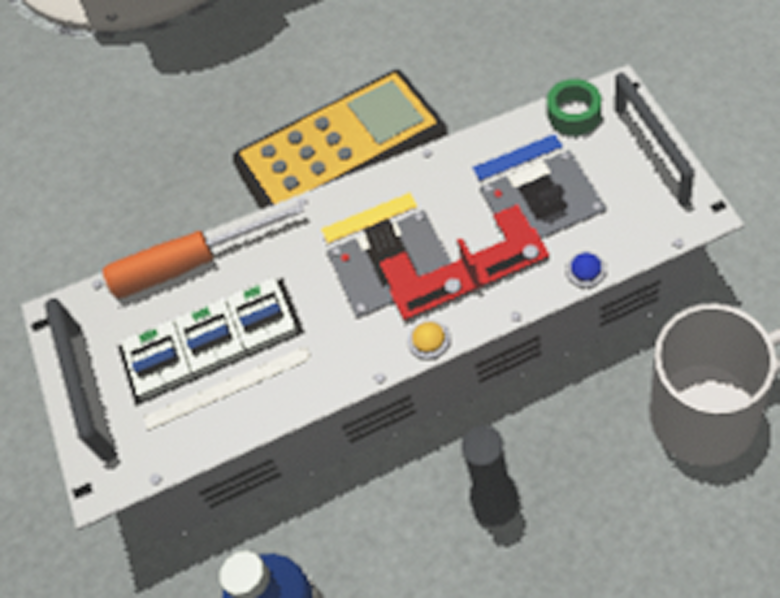

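View pics/top0.png

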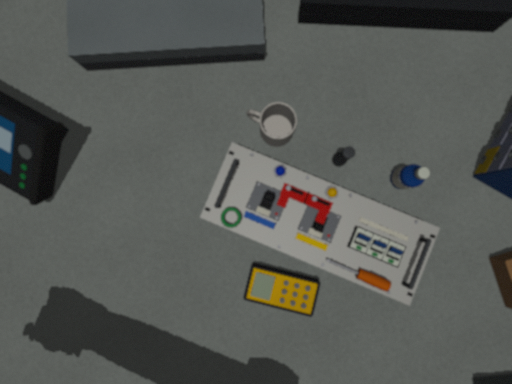

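```bash
cat > fit.py <<'E'
import numpy as np,pickle
from scipy.optimize import least_squares
def proj(p,X):
    c=X@np.array(p['R']).T+p['t']; return np.c_[p['fx']*c[:,0]/c[:,2]+p['cx'],p['fy']*c[:,1]/c[:,2]+p['cy']]
def w(par,U):
    x,y,a=par; U=np.array(U,float).reshape(-1,3)/1000
    R=np.array([[np.cos(a),-np.sin(a),0],[np.sin(a),np.cos(a),0],[0,0,1]]); return U@R.T+[x,y,0]
E
cat > f0.py <<'E'
from fit import *
T=pickle.load(open('pics/top0.pkl','rb'));S=pickle.load(open('pics/scene0.pkl','rb'))
U=[[88.5,241,93],[88.5,-241,93],[-88.5,241,93],[-88.5,-241,93],[-44,120,93],[-44,0,93],[70,120,100],[70,0,100]]
t=np.array([[147,62],[728,300],[57,272],[645,520],[224,280],[370,340],[281,142],[426,202]])/2.8+[180,120]
s=np.array([[745,225],[78,527],[632,66],[22,302],[519,158],[370,218],[586,268],[429,338]])/2.6+[30,110]
def res(v,parts=False):
    a=proj(T,w(v[:3],U))-t; b=proj(S,w(v[:3],U))-s
    if parts: return a,b
    return np.r_[a.ravel(),b.ravel()]
for nm,f in [('both',res),('top',lambda v:res(v,1)[0].ravel()),('sc',lambda v:res(v,1)[1].ravel())]:
    r=least_squares(f,[.4,0,-.3],loss='soft_l1'); print(nm,r.x,np.degrees(r.x[2]))
    if nm=='both': print(np.round(np.hstack(res(r.x,1)),1)); x=r.x
for n,u in dict(mains_on=[16,120,122],gen_off=[-16,0,122],tab=[36,44,127],tab1=[36,45,127]).items(): print(n,w(x,u),proj(T,w(x,u)),(proj(S,w(x,u))-[30,110])*2.6)
E
python3 f0.py
```

```text
both [ 0.52896097 -0.12677567 -0.39486366] -22.624021249935847
[[-0.4 -1.3 -0.1 -0.3]
 [ 0.2  0.2 -1.2  0.3]
 [-0.5 -1.  -1.1 -1.2]
 [-0.7 -0.6 -0.8  0.3]
 [-0.2 -1.1 -0.5 -0.6]
 [-0.5 -0.6 -0.2 -0.4]
 [ 0.1 -1.  -0.1 -1. ]
 [ 0.4 -0.8 -0.6 -0.8]]
top [ 0.52741333 -0.12726388 -0.39014796] -22.353831328582043
sc [ 0.53029136 -0.12667573 -0.39883358] -22.851480642032946
mains_on [[ 0.58989163 -0.02216471  0.122     ]] [[270.89865962 192.36209978]] [[550.81872187 191.83372039]]
gen_off [[ 0.51419218 -0.12062075  0.122     ]] [[318.75203711 229.27556738]] [[376.32940127 223.46960403]]
tab [[ 0.57911675 -0.10001008  0.127     ]] [[308.87923325 197.57792389]] [[463.19003525 251.13700967]]
tab1 [[ 0.57950144 -0.09908703  0.127     ]] [[308.42804056 197.38925584]] [[464.54048843 250.56092251]]
```

```bash
cat > go.py <<'E'
from fit import *
from scipy.spatial.transform import Rotation as Ro
from workcell import bot
import sys
PAR=[.529,-.1268,-.3949]
def state(par=PAR):
    o=bot.get_obs(); R=Ro.from_euler('xyz',o['tcp_rot'],degrees=True).as_matrix()
    a=par[2]; Ru=np.array([[np.cos(a),-np.sin(a),0],[np.sin(a),np.cos(a),0],[0,0,1]])
    tip=o['ee_pos']+R@[0,0,.019]
    print('t',o['time'],'tip in unit mm',np.round(Ru.T@(tip-[par[0],par[1],.093])*1000,1),'yaw err deg',(np.degrees(par[2])+180-o['tcp_rot'][2]),o['tcp_rot'],'F unit',np.round(Ru.T@o['wrist_force'],1),o['opening'])
    return o,R,Ru,tip
def delta(u,par=PAR):  # u: tip target, unit mm, z above face
    o,R,Ru,tip=state(par); t=np.array([par[0],par[1],.093])+Ru@(np.array(u)/1000)
    print('delta tool mm',np.round(R.T@(t-tip)*1000,1))
if __name__=='__main__': delta([float(x) for x in sys.argv[1:4]])
E
python3 go.py 42 120 120
```

```text
t 1.65 tip in unit mm [-556.4  463.2  138.3] yaw err deg -2.0092734928209666 [1.79998279e+02 1.39633301e-03 1.59383170e+02] F unit [-0.4 -0.5  0.3] 0.08495691668854524
delta tool mm [-586.  -364.    18.3]
```

>>> servo_tool(
  motion=[
    [[-39,-24,0,0,0,0],[-39,-24,0,0,0,0],[-39,-24,0,0,0,0],[-39,-24,0,0,0,0],[-39,-24,0,0,0,0]],
  ],
  gripper=0,
)

```text
time: 2.15
ee_pos: [0.3346, 0.3323, 0.2504]
tcp_rot: [180.0, 0.0, 159.4]
wrist_force: [0.3, -0.4, 0.3]
opening: 0.0125
```

>>> servo_tool(
  motion=[
    [[-39,-24,0,0,0,0],[-39,-24,0,0,0,0],[-39,-24,0,0,0,0],[-39,-24,0,0,0,0],[-39,-24,0,0,0,0]],
  ],
)

```text
time: 2.65
ee_pos: [0.475, 0.1511, 0.2505]
tcp_rot: [180.0, 0.0, 159.4]
wrist_force: [0.1, 0.9, 0.0]
opening: -0.0003
```

>>> servo_tool(
  motion=[
    [[-39,-24,0,0,0,0.035],[-39,-24,0,0,0,0],[-39,-24,0,0,0,0],[0,0,0,0,0,0],[0,0,0,0,0,0]],
  ],
)

```text
time: 3.15
ee_pos: [0.556, 0.0415, 0.2498]
tcp_rot: [-180.0, -0.1, 157.3]
wrist_force: [-1.4, 0.7, 0.3]
opening: 0.0001
```

```bash
python3 go.py 42 120 60
python3 - <<'E'
from workcell import bot
import cv2,pickle
for n in ["wrist"]:
    p=bot.camera(n); pickle.dump(p,open(f'pics/{n}1.pkl','wb'))
    cv2.imwrite(f'pics/{n}1.png',cv2.resize(p['color'][:,:,::-1],(768,576)))
E
```

```text
t 3.15 tip in unit mm [-39.9 165.7 137.8] yaw err deg 0.11359205278159834 [-1.79982895e+02 -5.72407934e-02  1.57260305e+02] F unit [-1.5  0.1  0.3] 0.00014695449495888248
delta tool mm [-82.1 -45.5  77.7]
```

View pics/wrist1.png

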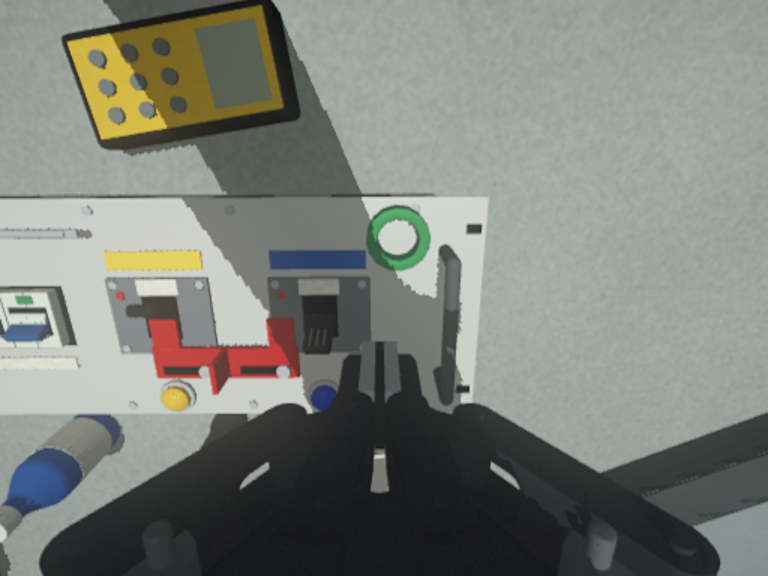

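```bash
cat > f1.py <<'E'
from fit import *
W=pickle.load(open('pics/wrist1.pkl','rb'))
U=[[-88.5,241,93],[-44,120,93],[-44,0,93],[70,0,104],[-31,120,94],[43,90,105],[43,30,105],[88.5,120,93]]
t=(np.array([[488,196],[317,260],[153,260],[176,398],[0,0],[283,372],[201,372],[0,0]])+.5)/1.5-.5
U=np.delete(U,[4,7],0);t=np.delete(t,[4,7],0)
r=least_squares(lambda v:(proj(W,w(v,U))-t).ravel(),[.53,-.127,-.39]);print(r.x,r.fun.reshape(-1,2).round(1))
print(((proj(W,w(r.x,[[16,120,122],[-16,0,122],[36,44,127]]))+.5)*1.5).round())
o=np.array([.556,.0415,.2308]); print((proj(W,o[None]-[0,0,0])+.5)*1.5,(proj(W,o[None]-[0,0,.013])+.5)*1.5)
E
python3 f1.py
```

```text
[ 0.52710381 -0.12680342 -0.39261854] [[-0.   0. ]
 [ 0.3 -1. ]
 [ 0.4 -0.6]
 [-2.5  2.1]
 [-0.6 -0.1]
 [ 2.3 -0. ]]
[[316. 351.]
 [139. 310.]
 [210. 380.]]
[[382.42164824 361.22097301]] [[382.28445652 346.28430596]]
```

```bash
sed -i 's/^PAR=.*/PAR=[.528,-.1268,-.394]/' go.py; python3 go.py 42 120 60
```

```text
t 3.2 tip in unit mm [-39.5 166.8 138.1] yaw err deg 0.08312667910922755 [-1.79997749e+02 -3.86390281e-02  1.57342336e+02] F unit [-0.2  0.4 -0.7] -0.00018991849497325958
delta tool mm [-81.6 -46.7  78.1]
```

>>> servo_tool(
  motion=[
    [[-27,-16,14,0,0,0],[-27,-16,16,0,0,0],[-28,-15,18,0,0,0],[0,0,20,0,0,0],[0,0,10,0,0,0]],
  ],
)

```text
time: 3.7
ee_pos: [0.6127, -0.0317, 0.1705]
tcp_rot: [-180.0, -0.1, 157.4]
wrist_force: [0.0, 0.7, -0.7]
opening: -0.0003
```

>>> servo_tool(
  motion=[
    [[0,0,12,0,0,0],[0,0,12,0,0,0],[0,0,10,0,0,0],[0,0,4,0,0,0],[0,0,0,0,0,0]],
  ],
)

```text
time: 4.2
ee_pos: [0.6131, -0.0324, 0.1339]
tcp_rot: [-180.0, -0.0, 157.4]
wrist_force: [-0.5, 0.3, -0.6]
opening: 0.0001
```

```bash
python3 go.py 5 120 18
python3 - <<'E'
from workcell import bot
import cv2,pickle
for n in ["scene","wrist"]:
    p=bot.camera(n); a=p['color'][:,:,::-1]
    if n=='scene': a=cv2.resize(a[110:340,30:330],(780,598),interpolation=cv2.INTER_CUBIC)
    else: a=cv2.resize(a,(768,576))
    cv2.imwrite(f'pics/{n}2.png',a)
E
```

```text
t 4.2 tip in unit mm [ 42.3 119.9  21.9] yaw err deg 0.02624683594541466 [-1.79987999e+02 -3.16491737e-02  1.57399216e+02] F unit [-0.6  0.1 -0.6] 0.00010381626606413646
delta tool mm [37.3  0.1  3.9]
```

View pics/scene2.png

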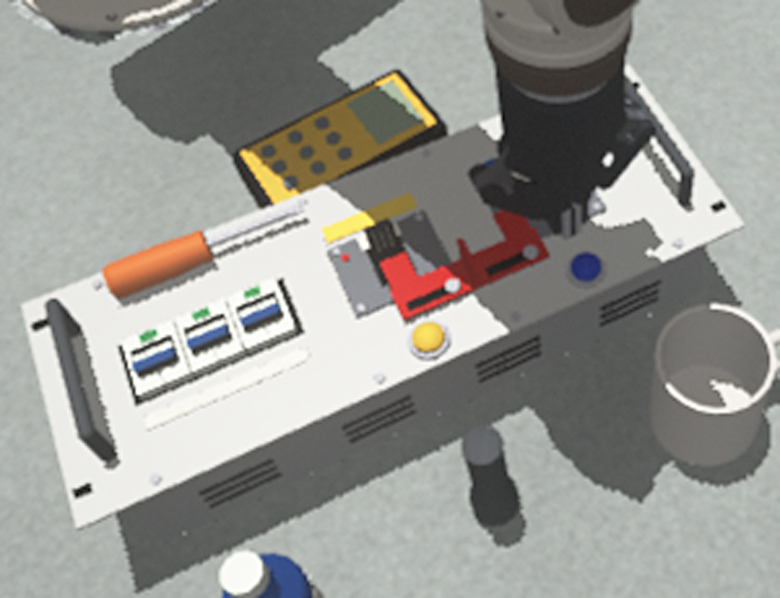

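View pics/wrist2.png

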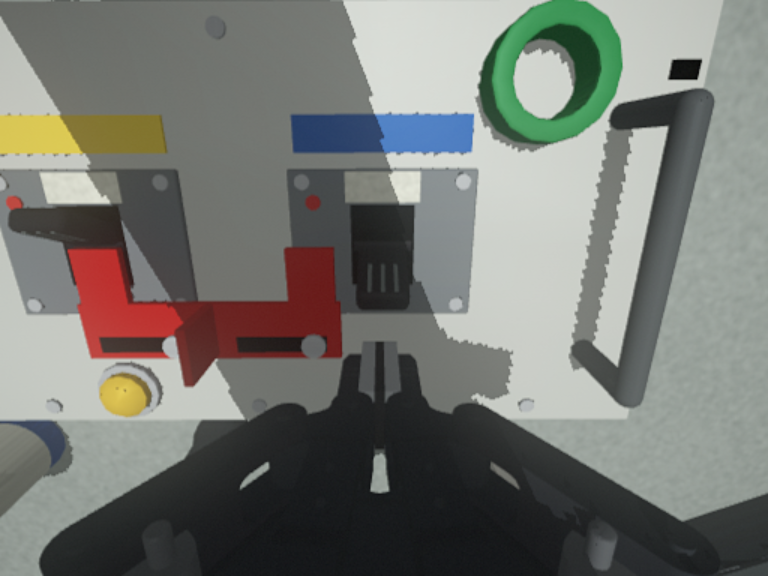

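>>> servo_tool(
  motion=[
    [[0,0,5,0,0,0],[8,0,0,0,0,0],[8,0,0,0,0,0],[8,0,0,0,0,0],[7,0,0,0,0,0]],
  ],
)

```text
time: 4.8
ee_pos: [0.5844, -0.0204, 0.1301]
tcp_rot: [180.0, 0.1, 157.4]
wrist_force: [-0.4, 0.0, 0.5]
opening: 0.0
```

>>> servo_tool(
  motion=[
    [[6,0,0,0,0,0],[0,0,0,0,0,0],[0,0,0,0,0,0]],
  ],
)

```text
time: 5.1
ee_pos: [0.579, -0.0182, 0.1292]
tcp_rot: [-180.0, -0.0, 157.4]
wrist_force: [1.0, -0.5, -0.7]
opening: 0.0004
```

```bash
python3 go.py 5 120 18
python3 - <<'E'
from workcell import bot
import cv2,pickle
for n in ["wrist"]:
    p=bot.camera(n); a=p['color'][:,:,::-1]
    a=cv2.resize(a,(768,576))
    cv2.imwrite(f'pics/{n}3.png',a)
E
```

```text
t 5.1 tip in unit mm [  5.4 119.8  17.2] yaw err deg 0.03291596228618232 [-1.79997317e+02 -1.75535075e-02  1.57392547e+02] F unit [ 1.1 -0.1 -0.7] 0.00036649220296806445
delta tool mm [ 0.4  0.2 -0.8]
```

View pics/wrist3.png

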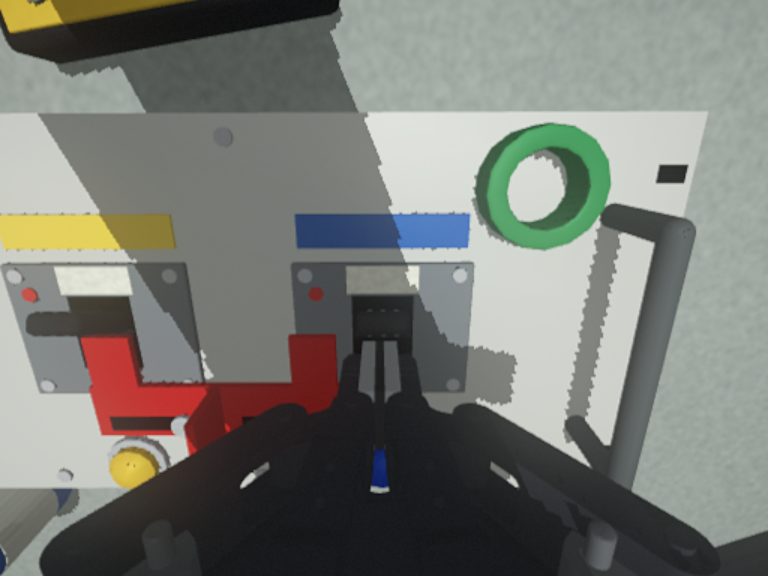

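>>> servo_tool(
  motion=[
    [[3,0,0,0,0,0],[0,0,0,0,0,0]],
  ],
)

```text
time: 5.35
ee_pos: [0.5765, -0.0172, 0.1291]
tcp_rot: [-180.0, 0.0, 157.4]
wrist_force: [1.3, 0.5, 0.1]
opening: 0.0
```

>>> servo_tool(
  motion=[
    [[-12,0,0,0,0,0],[-16,0,-12,0,0,0],[0,0,-20,0,0,0],[0,0,-18,0,0,0],[0,0,0,0,0,0]],
  ],
)

```text
time: 5.85
ee_pos: [0.6033, -0.0281, 0.1817]
tcp_rot: [179.9, 0.2, 157.4]
wrist_force: [0.2, 0.0, 0.0]
opening: -0.0001
```

```bash
python3 go.py 36 20 60
python3 - <<'E'
from workcell import bot
import cv2,pickle
for n in ["wrist"]:
    p=bot.camera(n); a=p['color'][:,:,::-1]
    a=cv2.resize(a,(768,576))
    cv2.imwrite(f'pics/{n}4.png',a)
E
```

```text
t 5.85 tip in unit mm [ 31.7 120.1  69.7] yaw err deg 0.05328545083892777 [179.9309719    0.18415957 157.37217742] F unit [0.2 0.1 0. ] -9.64756441486768e-05
delta tool mm [  -4.4 -100.1    9.6]
```

View pics/wrist4.png

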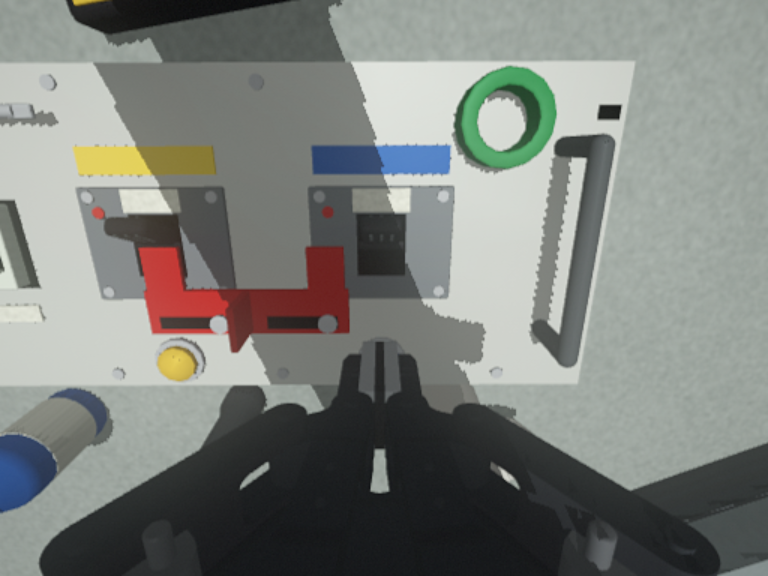

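Run:
```python
from workcell import bot
from fit import *
p=bot.camera('wrist')
X=w([.528,-.1268,-.394],[[16,120,122],[0,120,125],[-16,120,122],[-16,0,122],[0,0,125]])
print((proj(p,X)*1.5).round())
```

```text
[[381. 292.]
 [381. 262.]
 [381. 227.]
 [122. 227.]
 [125. 262.]]
```

Run:
```python
import cv2
a=cv2.imread('pics/wrist4.png')[170:310,60:460]
cv2.imwrite('pics/w4c.png',cv2.convertScaleAbs(cv2.resize(a,(800,280),interpolation=cv2.INTER_CUBIC),alpha=2.2,beta=20))
```

```text
(no output)
```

View pics/w4c.png

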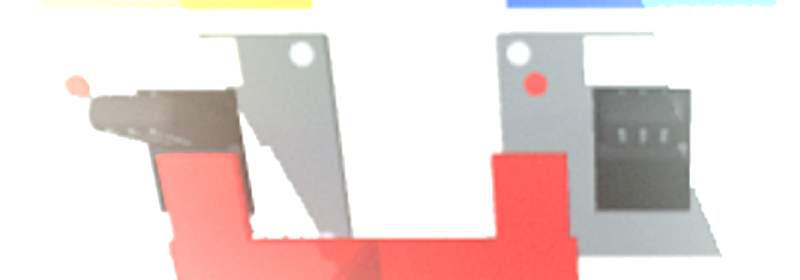

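>>> servo_tool(
  motion=[
    [[-4,-34,0,0,0,0],[0,-35,0,0,0,0],[0,-33,6,0,0,0],[0,0,15,0,0,0],[0,0,15,0,0,0]],
  ],
)

```text
time: 6.45
ee_pos: [0.5663, -0.1241, 0.1417]
tcp_rot: [180.0, -0.0, 157.3]
wrist_force: [0.6, -0.2, -0.1]
opening: 0.0001
```

```bash
python3 go.py 36 20 19
python3 - <<'E'
from workcell import bot
import cv2,pickle
for n in ["wrist"]:
    p=bot.camera(n); a=p['color'][:,:,::-1]
    a=cv2.resize(a,(768,576))
    cv2.imwrite(f'pics/{n}5.png',a)
E
```

```text
t 6.45 tip in unit mm [34.3 17.2 29.7] yaw err deg 0.13297126336493648 [ 1.79995909e+02 -4.56132902e-02  1.57292492e+02] F unit [ 0.6  0.1 -0.1] 5.5010487362324675e-05
delta tool mm [-1.7  2.8 10.7]
```

View pics/wrist5.png

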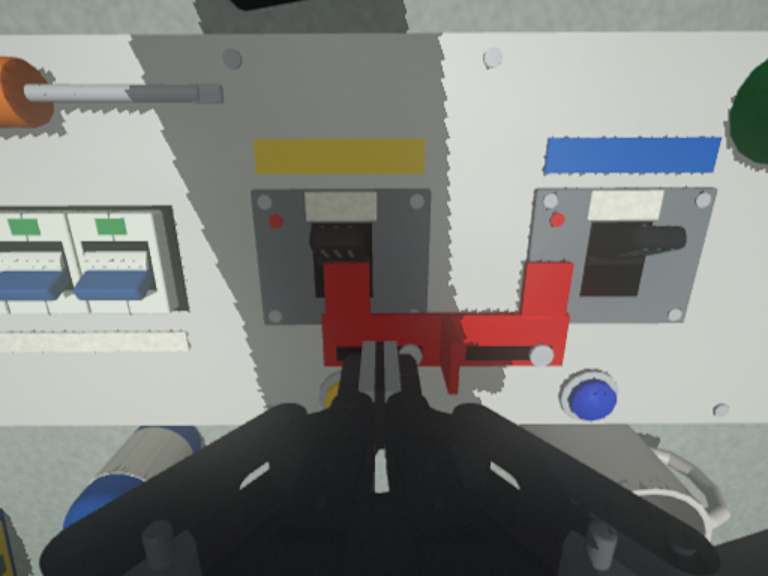

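>>> servo_tool(
  motion=[
    [[-2,0,6,0,0,0],[0,0,5,0,0,0],[0,10,0,0,0,0],[0,10,0,0,0,0],[0,10,0,0,0,0]],
  ],
)

```text
time: 7.0
ee_pos: [0.5804, -0.0959, 0.1324]
tcp_rot: [-180.0, -0.0, 157.4]
wrist_force: [-2.3, -2.9, -2.4]
opening: -0.0
```

>>> servo_tool(
  motion=[
    [[0,8,0,0,0,0],[0,3,0,0,0,0],[0,0,0,0,0,0]],
  ],
)

```text
time: 7.3
ee_pos: [0.5848, -0.0858, 0.1325]
tcp_rot: [180.0, 0.0, 157.4]
wrist_force: [-0.0, 0.1, -0.1]
opening: 0.0
```

```bash
python3 go.py 36 60 19
python3 - <<'E'
from workcell import bot
import cv2,pickle
for n in ["wrist"]:
    p=bot.camera(n); a=p['color'][:,:,::-1]
    a=cv2.resize(a,(768,576))
    cv2.imwrite(f'pics/{n}6.png',a)
E
```

```text
t 7.3 tip in unit mm [36.7 59.7 20.5] yaw err deg -0.011011417362766451 [1.79962007e+02 2.13629404e-02 1.57436474e+02] F unit [-0.1  0.1 -0.1] 2.9763135054684365e-05
delta tool mm [0.7 0.3 1.5]
```

View pics/wrist6.png

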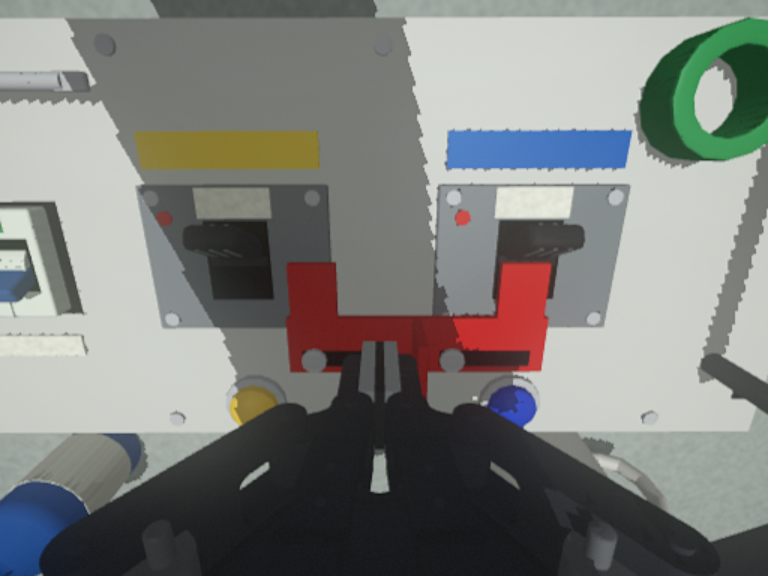

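>>> servo_tool(
  motion=[
    [[0,2,0,0,0,0],[0,0,0,0,0,0]],
  ],
)

```text
time: 7.55
ee_pos: [0.5853, -0.0848, 0.1326]
tcp_rot: [180.0, 0.0, 157.4]
wrist_force: [0.4, 0.1, 0.3]
opening: -0.0002
```

>>> servo_tool(
  motion=[
    [[0,2,0,0,0,0],[0,0,0,0,0,0]],
  ],
)

```text
time: 7.75
ee_pos: [0.5857, -0.0838, 0.1326]
tcp_rot: [-179.9, 0.0, 157.3]
wrist_force: [-3.2, -6.1, 1.8]
opening: 0.0002
```

>>> servo_tool(
  motion=[
    [[0,1,0,0,0,0],[0,0,0,0,0,0],[0,0,0,0,0,0]],
  ],
)

```text
time: 8.05
ee_pos: [0.5858, -0.0836, 0.1326]
tcp_rot: [-179.8, 0.0, 157.3]
wrist_force: [-4.0, -10.0, 2.6]
opening: 0.0001
```

```bash
python3 go.py 36 60 19
python3 - <<'E'
from workcell import bot
from fit import *
import cv2,pickle
for n in ["wrist"]:
    p=bot.camera(n); a=p['color'][:,:,::-1]
    a=cv2.resize(a,(768,576))
    cv2.imwrite(f'pics/{n}7.png',a)
    pickle.dump(p,open('pics/w7.pkl','wb'))
    print('bar corners at 32 / 29: ',*[(proj(p,w([.528,-.1268,-.394],[[0,44+j+46+10,101],[0,44+j+46-10,101],[0,44+j-46+10,101],[0,44+j-46-10,101]]))*1.5).round(1).tolist() for j in (32,29)])
E
```

```text
t 8.05 tip in unit mm [36.8 62.  20.6] yaw err deg 0.13506575805624266 [-1.79824940e+02  2.82159154e-02  1.57290397e+02] F unit [  0.1 -10.8   2.6] 0.00014438968690888855
delta tool mm [ 0.8 -2.   1.6]
bar corners at 32 / 29:  [[554.0, 264.5], [504.6, 264.5], [327.5, 264.7], [278.5, 264.7]] [[546.6, 264.5], [497.2, 264.6], [320.2, 264.7], [271.1, 264.7]]
```

View pics/wrist7.png

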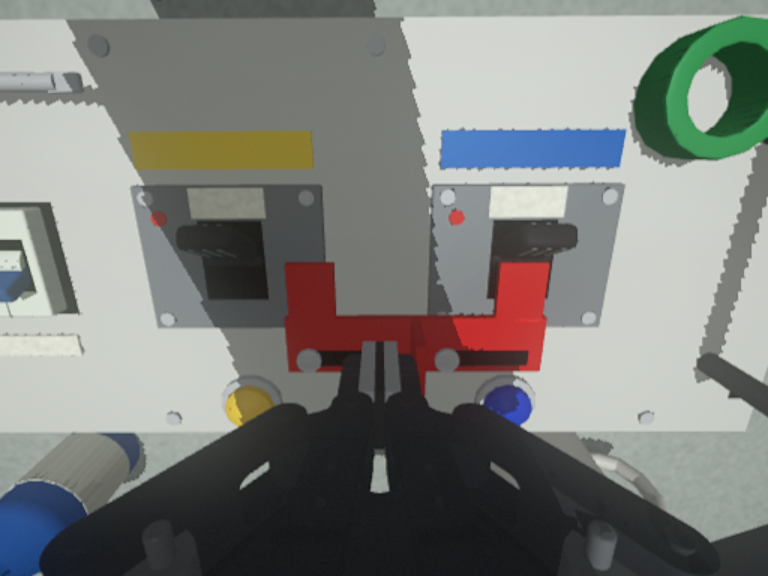

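>>> servo_tool(
  motion=[
    [[0,-8,0,0,0,0],[0,-8,-12,0,0,0],[0,0,-18,0,0,0],[0,0,-14,0,0,0],[20,-10,0,0,0,0]],
  ],
)

```text
time: 8.6
ee_pos: [0.5598, -0.0985, 0.1789]
tcp_rot: [179.9, 0.2, 157.4]
wrist_force: [-0.8, 0.4, 0.2]
opening: 0.0005
```

```bash
python3 go.py -42 0 40
```

```text
t 8.6 tip in unit mm [18.5 38.4 66.9] yaw err deg 0.023879980346748653 [179.91983159   0.22676612 157.40158289] F unit [-0.9  0.   0.2] 0.00046374543270205496
delta tool mm [ 60.6 -38.4  26.6]
```

>>> servo_tool(
  motion=[
    [[20,-13,0,0,0,0],[20,-13,0,0,0,0],[20,-13,0,0,0,0],[0,0,18,0,0,0],[0,0,8,0,0,0]],
  ],
)

```text
time: 9.1
ee_pos: [0.4871, -0.1113, 0.1504]
tcp_rot: [180.0, 0.0, 157.4]
wrist_force: [-0.6, -0.1, -0.1]
opening: 0.0001
```

```bash
python3 go.py -42 0 18
python3 - <<'E'
from workcell import bot
import cv2,pickle
for n in ["wrist"]:
    p=bot.camera(n); a=p['color'][:,:,::-1]
    a=cv2.resize(a,(768,576))
    cv2.imwrite(f'pics/{n}8.png',a)
E
```

```text
t 9.1 tip in unit mm [-43.7  -1.4  38.4] yaw err deg 0.0646966680984633 [1.79973841e+02 4.15370877e-02 1.57360766e+02] F unit [-0.5 -0.3 -0.1] 0.0001374216383901077
delta tool mm [-1.7  1.4 20.4]
```

View pics/wrist8.png

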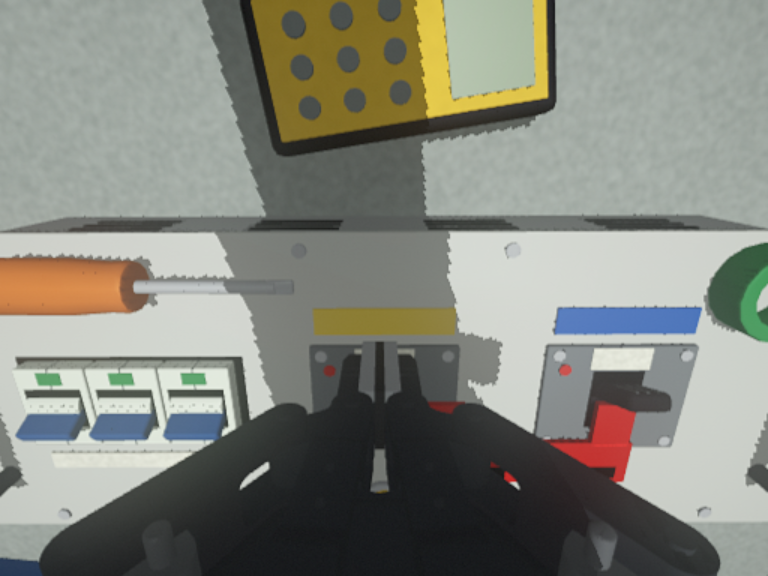

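>>> servo_tool(
  motion=[
    [[0,0,12,0,0,0],[0,0,9,0,0,0],[-4,1,0,0,0,0],[-8,0,0,0,0,0],[-8,0,0,0,0,0]],
  ],
)

```text
time: 9.65
ee_pos: [0.5065, -0.1178, 0.1299]
tcp_rot: [180.0, -0.1, 157.4]
wrist_force: [-4.5, 1.8, 4.1]
opening: 0.0002
```

>>> servo_tool(
  motion=[
    [[-8,0,0,0,0,0],[-7,0,0,0,0,0],[-5,0,0,0,0,0],[0,0,0,0,0,0],[0,0,0,0,0,0]],
  ],
)

```text
time: 10.15
ee_pos: [0.5246, -0.1256, 0.1292]
tcp_rot: [180.0, -0.1, 157.4]
wrist_force: [-4.5, 1.2, 2.4]
opening: 0.0002
```

```bash
python3 go.py -5 0 18
```

```text
t 10.15 tip in unit mm [-3.6 -0.2 17.2] yaw err deg 0.04512706058662275 [ 1.79997545e+02 -7.43037162e-02  1.57380336e+02] F unit [-4.6 -0.6  2.4] 0.00018947524235053272
delta tool mm [ 1.4  0.2 -0.8]
```

>>> servo_tool(
  motion=[
    [[-2,0,0,0,0,0],[0,0,0,0,0,0]],
  ],
)

```text
time: 10.35
ee_pos: [0.5251, -0.1258, 0.1291]
tcp_rot: [180.0, -0.2, 157.4]
wrist_force: [-11.7, 5.0, 5.3]
opening: -0.0003
```

>>> servo_tool(
  motion=[
    [[12,0,0,0,0,0],[16,0,-8,0,0,0],[10,0,-20,0,0,0],[0,0,-30,0,0,0],[0,0,-30,0,0,0]],
  ],
)

```text
time: 10.85
ee_pos: [0.4911, -0.1117, 0.2183]
tcp_rot: [-180.0, 0.0, 157.4]
wrist_force: [1.0, -0.1, 0.3]
opening: -0.0001
```

>>> servo_tool(
  motion=[
    [[20,0,-20,0,0,0],[25,0,-20,0,0,0],[20,0,0,0,0,0],[0,0,0,0,0,0]],
  ],
)

```text
time: 11.25
ee_pos: [0.4305, -0.0863, 0.2587]
tcp_rot: [180.0, 0.2, 157.4]
wrist_force: [0.9, 0.4, 0.2]
opening: 0.0002
```

Run:
```python
from workcell import bot
from fit import *
import cv2,pickle
for n in ["wrist","scene"]:
    p=bot.camera(n); a=p['color'][:,:,::-1]
    if n=='scene': a=cv2.resize(a[110:340,30:330],(780,598),interpolation=cv2.INTER_CUBIC)
    else:
        a=cv2.resize(a,(768,576)); print((proj(p,w([.528,-.1268,-.394],[[16,0,122],[0,0,125],[-16,0,122],[-16,120,122]]))*1.5).round())
    cv2.imwrite(f'pics/{n}9.png',a)
```

```text
[[381. 422.]
 [381. 407.]
 [381. 386.]
 [539. 386.]]
```

View pics/wrist9.png

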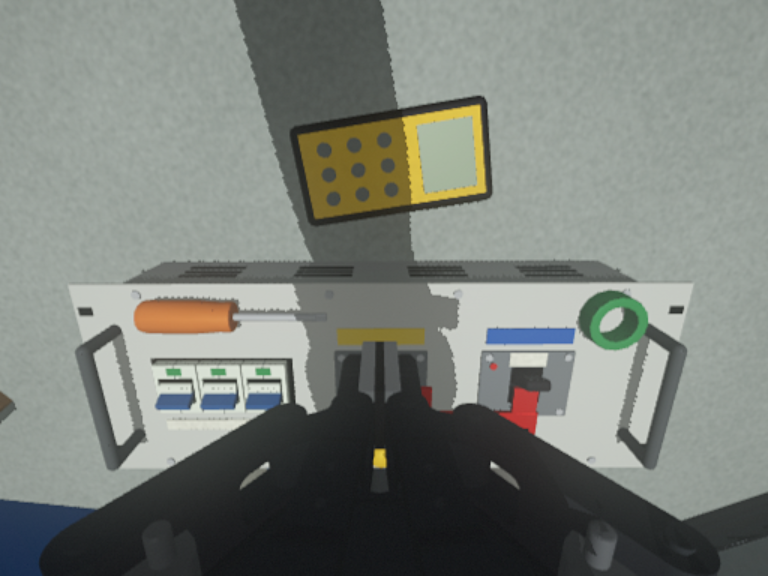

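View pics/scene9.png

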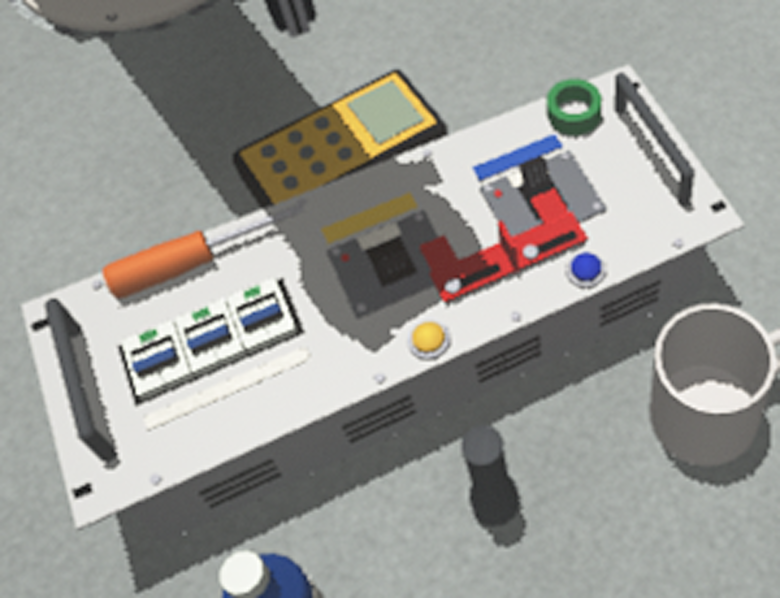

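Run:
```python
import cv2,pickle
from fit import *
S=pickle.load(open('pics/scene0.pkl','rb'))
P=(proj(S,w([.528,-.1268,-.394],[[16,0,122],[0,0,125],[-16,0,122]]))-[30,110])*2.6
print(P.round())
a=cv2.imread('pics/scene9.png')[190:320,320:460]
a=cv2.convertScaleAbs(cv2.resize(a,None,fx=4.5,fy=4.5,interpolation=cv2.INTER_CUBIC),alpha=3)
for p in P: cv2.circle(a,tuple(int(v) for v in (p-[320,190])*4.5),4,(0,0,255),-1)
cv2.imwrite('pics/s9c.png',a)
```

```text
[[392. 257.]
 [383. 238.]
 [375. 223.]]
```

View pics/s9c.png

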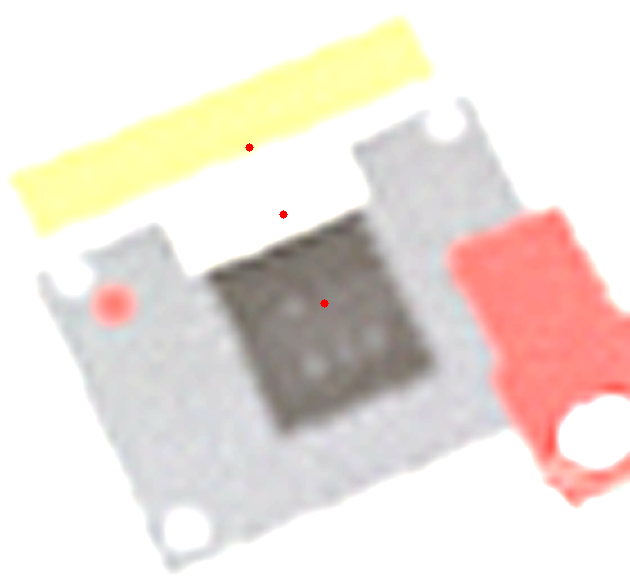

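```bash
python3 -c "
from workcell import bot
print(bot.get_obs()['time'],bot.job_done())"
```

```text
the job is handed in; nothing more can be done
11.35 None
```

The changeover to generator is finished, and I handed the job in at 11.35 s of the 43 s allowed. I used the closed fingertips to push the mains handle off, slide the interlock bar to the mains side, then push the generator handle on.

**Last checks:**
- **Mains handle:** the wrist pictures showed it leaning to its plate at the same angle as the generator handle, which was still off at that point.
- **Interlock bar:** it met the stop with about 11 N. The bar's centre in the picture matched the full 32 mm of travel. The two tongues looked closer together than the given dimensions (about 86 mm between centres, not 92 mm), so I trusted the centre and the stop force.
- **Generator handle:** it met a firm stop with about 13 N. The final scene picture, although in shadow, shows it over on the on side.
- **Everything else:** comparing the start and end scene pictures by eye, the unit, screwdriver, tape, meter, torch, bottle and mug had not visibly moved. The three outgoing breakers were still on.

No check failed. I judged the final handle positions from pictures and contact forces, because the joint values cannot be read directly. The arm was clear of everything at hand-in.

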